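Release the ratchet and park the support arm

ROBOT

A 7-joint arm with a two-finger parallel gripper is mounted at the origin on the work surface. World frame = base frame: x ahead of the robot, y to its left, z up, the work surface at z = 0. Lengths are in mm, angles in rad, forces in N, time in s.
With the tool pointing down it reaches from about 400 to 875 mm from the base axis. Payload 4.4 kg.
Tool frame: the origin (TCP) lies at the very end of the fingers, on their centre line; the grasp point (between the pads) lies 19 mm behind it; y points along the fingers, z is the direction in which the jaws open and shut, and the axes are right-handed (so a half turn about y gives the same grasp; the last joint's range is limited). The gripper opens to 85 mm and grips with 20 to 120 N. Pads are 22 mm wide; open, the fingers measure 114 mm over their backs; the gripper's body (76 mm by 85 mm) begins 54 mm behind the grasp point. The pads swing forward as they close: fully open they stand 13 mm farther back than shut.
Start: joints at [-1.369, 0.628, 0.038, 1.517, -0.027, 0.996, -0.02], TCP at [171.972, 626.852, 231.313] pointing down, gripper open.
Joint ranges: [-3.06, 3.06], [-0.37, 2.12], [-1.25, 1.32], [0.18, 2.47], [-1.1, 4.24], [0.23, 1.98], [-2.94, 2.94]. Speed limits (rad/s): [2.57, 2.57, 3.14, 3.14, 3.14, 3.14, 3.14].

INTERFACE

Orientations are given as [roll, pitch, yaw] about the fixed x, y, z axes, in that order (R = Rz(yaw) Ry(pitch) Rx(roll)).
In Python, from cell import * gives the robot as it stands.
- The arm moves only by the tool apply_moves, never from a script. Its argument "targets" is a list of rows, each a list of 6 numbers: the shift along the tool's x, y, z in units of 40 mm (1.0 is 40 mm), then the turn, a rotation vector about the tool's x, y, z in units of 8 degrees (1.0 is 8 degrees). A call has 1 to 12 rows; each row shifts and turns the commanded pose from where the row before left it, along the tool's axes as they then stand; what a row does not reach is not made up. A row lasts 1/8 s, in which the tool goes at most 62.5 mm and 10.7 degrees, less where a joint would pass 70% of its speed; a pose out of reach is approached as far as the arm can. A call is refused whole if a number of a shift passes 1 or a number of a turn 1, either way. A call with a gripper value outside its range is refused whole. "jaw" is the gripper command: -1 is shut, 1 is fully open, values between are in proportion, set as the call begins (left out, the last holds). The fingers move at their own pace and stop on an object; the grip force is fixed at half the most. Time passes only in rows, so rows that do not move let the fingers close. It gives the time, the measured TCP pose, the force and the opening at its end, in the units of the state.
- read_state(): the state, without advancing time (a new reading comes with each control period).
- get_image(name): name is "scene" or "top" or "wrist"; returns the picture (384x512x3 uint8, red, green, blue); there is no depth.
- calibration(name): a dict with "fx", "fy", "cx", "cy" (pixels), "world_from_camera" (4x4, takes a point from camera to world coordinates). Camera axes: x right, y down, z forward; pixel columns grow to the right and rows downward; lengths in mm; the calibration is good to about 2 mm. A picture is of the moment at which its call begins: read the wrist's pose just before it. calibration takes no time and is no camera call; for the wrist camera it gives the pose at the moment of the call.
- finish_job(): hands the job in, once; it reports no verdict.
The state is a dict: "clock": time; "qpos": joint angles; "qd": joint speeds; "tau": joint torques, N m; "eef_pos": TCP position; "tool_rot": TCP orientation; "force": force on the tool from outside, world axes, zero at the start; "torque": the same for the moment, N m; "width": finger opening in mm.
Only numpy, scipy, OpenCV 4.12 (cv2) and the standard library are available. Lean on these libraries where they do the work, as an engineer would, in place of code of your own. Each camera call takes 0.05 s, during which the arm holds its last target. There are 200 camera calls.

TASK

The condenser has been taken off its support stand, so park the raised support arm. Press the green end of the pawl down as far as it goes so that the hook comes free of the teeth, push the arm down past its teeth until it lies on its black rest, then press the yellow end of the pawl fully down again so that the hook sits back between the teeth. Only press and push with the fingers, do not lift the arm up any higher, and leave the glassware, the pot and the cup around it standing where they are.

Things in the scene. Friction and masses are not known exactly. Their poses are not given: they have to be found in the camera images.
- stand: fixed stand: white base plate 360 x 110 x 12 mm, two blue cheeks (top at z 125 mm, 58 mm wide over both) carrying a toothed wheel and the pawl. Origin on the bench under the wheel's axle; x runs along the base towards the arm's side, y along the axle, z up. In its frame: axle at x 0, z 85 mm; pawl pivot x -55, z 118; rest post x 130, its black top z 62; base from x -150 to 210.
- support_arm (a joint): angle (rad) of the aluminium arm about the axle, growing downward: it rises 0.93 minus this value above level. Starts at 0.03 to 0.15; stopped on its rest at 1.05. It stays where left; once free, 2 to 9 N down on its crossbar moves it. The engaged pawl blocks it at about 0.17; three teeth pass the hook on the way, and above 0.98 the hook fits a gap. Below -0.03 counts as lifted.
- crossbar (a point): centre of the red crossbar at the arm's end, 180 mm from the axle: a cylinder 18 mm thick, 80 mm long, along the stand's y; push it from above. It moves on an arc about the axle and is about 63 mm above the bench when parked. The arm is 26 mm wide and 12 mm thick.
- pawl (a joint): angle (rad) of the pawl, a steel rocker above the wheel: 0 = hook fully down between the teeth (engaged, as at the start), 0.30 = green end fully down, hook free (it clears the teeth from about 0.2). Friction keeps it where it is left; 1 to 3 N on either coloured plate turns it, until it meets its stop. Press slowly: a quick touch jolts the wrist by 6 N or more.
- pawl_green (a point): centre of the top face of the green plate (30 x 34 mm, 8 mm thick) on the pawl's tail, 70 mm from its pivot on the side away from the arm. In the stand's frame at x -125, z 155 mm when engaged; pressing it fully sinks it about 21 mm.
- pawl_yellow (a point): centre of the top face of the yellow plate (30 x 34 mm, 8 mm thick) on the pawl's hook end, 55 mm from its pivot, above the wheel. In the stand's frame at x 0, z 155 mm when engaged, about 14 mm higher and 11 mm towards the pivot when free.
- amber_bottle: bystander, loose: amber glass bottle with a black cap, 56 mm across, 105 mm tall; origin at the centre of its underside
- flask: bystander, loose: stoppered conical glass flask, 64 mm across, 112 mm tall; origin at the centre of its underside
- clay_pot: bystander, loose: small terracotta pot, 64 mm across, 60 mm tall; origin at the centre of its underside
- dish: bystander, loose: white ceramic cup, 64 mm across, 45 mm tall; origin at the centre of its underside

How it is judged (in metres and radians):
On the way, in this order (a step that is already met when the one before it is completed fails the run):
1. the pawl's green end is pressed down and the hook is clear of the teeth, with the arm still raised (value of joint pawl above 0.22 rad and value of joint support_arm below 0.28 rad), for 0.1 s.
2. with the pawl free, the arm is pushed down onto its rest (value of joint support_arm above 0.98 rad and value of joint pawl above 0.18 rad), for 0.1 s.
3. the pawl's yellow end is pressed down, the hook is back between the teeth (value of joint support_arm above 0.98 rad and value of joint pawl below 0.06 rad), for 0.2 s.
At the end, for the whole second after the job is handed in: the support arm lies at rest on its stop (joint above 0.98 of 1.05 rad), the pawl is engaged again (joint below 0.06 rad), and every bystander stands upright within 25 mm of where it was (all of step 3 and velocity of joint support_arm between -0.05 and 0.05 rad/s and distance of each of amber_bottle, flask, clay_pot, dish from where it was at the start of the episode below 0.025 m and angle between each of amber_bottle, flask, clay_pot, dish's own z axis and vertical below 0.3 rad); the robot touches nothing.
It fails at once if the arm is lifted higher, past the top of its start range (value of joint support_arm below -0.03 rad).
It fails at once if the amber bottle is moved, lifted or tipped (distance of amber_bottle from where it was at the start of the episode above 0.025 m or angle between amber_bottle's own z axis and vertical above 0.3 rad).
It fails at once if the flask is moved, lifted or tipped (distance of flask from where it was at the start of the episode above 0.025 m or angle between flask's own z axis and vertical above 0.3 rad).
It fails at once if the clay pot is moved, lifted or tipped (distance of clay_pot from where it was at the start of the episode above 0.025 m or angle between clay_pot's own z axis and vertical above 0.3 rad).
It fails at once if the dish is moved, lifted or tipped (distance of dish from where it was at the start of the episode above 0.025 m or angle between dish's own z axis and vertical above 0.3 rad).
It also fails if it takes over 58 s, if anything falls off the work surface, if the arm or the gripper's body presses on something with over 40 N, if the wrist force passes 120 N, or if a joint passes its speed limit or range.

## Working session

There is one attempt and no reset: what is moved stays moved. The work goes in short steps, Python scripts to look and compute and a tool call to move; the robot and the scene stay as the last step left them, time stands still between calls to the robot, and variables do not carry over. Pictures are saved under pics/ and viewed, about 8 in all and at most 12, crops included, and the job is handed in when it is done.

Besides the shell and the picture viewer there is one more tool, called after "Call:" by a JSON object that holds its "op" and its "data". apply_moves: Moves the arm, as the interface text tells. Its arguments: {"type":"object","properties":{"targets":{"type":"array"},"jaw":{"type":"number"}},"required":["targets"]}

```bash
mkdir -p pics; python3 - <<'E'
from cell import *
import cv2,numpy as np
s=read_state();print(s)
for n in("scene","top"):
    im=get_image(n);cv2.imwrite(f"pics/{n}0.png",im[:,:,::-1]);c=calibration(n);print(n,c)
a=cv2.imread("pics/scene0.png");b=cv2.imread("pics/top0.png")
E
```

```text
{'clock': 0.0, 'qpos': array([-1.36882467,  0.62929481,  0.03841401,  1.51836753, -0.02699764,
        0.99626546, -0.02000119]), 'qd': array([-1.28624017e-03,  1.02904775e-03, -1.44694905e-03,  2.74119470e-04,
       -9.81851086e-05, -1.46062174e-04,  5.24694334e-04]), 'tau': array([ 2.42167316e-04, -5.63410449e+01,  1.22656949e+00, -1.93432796e+01,
        1.11061797e-02,  1.09242156e-02,  5.61245599e-06]), 'eef_pos': array([171.77444444, 626.26095706, 230.42196011]), 'tool_rot': array([-1.57261447e+00, -6.67286449e-06, -2.67748941e-01]), 'force': array([ 0.70619542, -0.37075222,  0.53707713]), 'torque': array([ 0.02925239, -0.01021093, -0.0366841 ]), 'width': 85.11728833462638}
scene {'fx': 421.6214714150604, 'fy': 421.6214714150604, 'cx': 250.2810820374902, 'cy': 195.90582113594704, 'world_from_camera': array([[-3.43334630e-01,  7.27147674e-01, -5.94455710e-01,
         1.06116880e+03],
       [ 9.39038500e-01,  2.77968729e-01, -2.02336556e-01,
         1.77976054e+02],
       [ 1.81115424e-02, -6.27685945e-01, -7.78255952e-01,
         8.55209126e+02],
       [ 0.00000000e+00,  0.00000000e+00,  0.00000000e+00,
         1.00000000e+00]])}
top {'fx': 479.3231078807576, 'fy': 479.3231078807576, 'cx': 253.81979011468297, 'cy': 194.61872368298728, 'world_from_camera': array([[-1.51108118e-03, -9.96133206e-01,  8.78427725e-02,
         4.55259936e+02],
       [-9.99997736e-01,  1.63686583e-03,  1.35991432e-03,
        -3.82927814e+00],
       [-1.49844264e-03, -8.78405187e-02, -9.96133424e-01,
         1.03642048e+03],
       [ 0.00000000e+00,  0.00000000e+00,  0.00000000e+00,
         1.00000000e+00]])}
```

View pics/scene0.png

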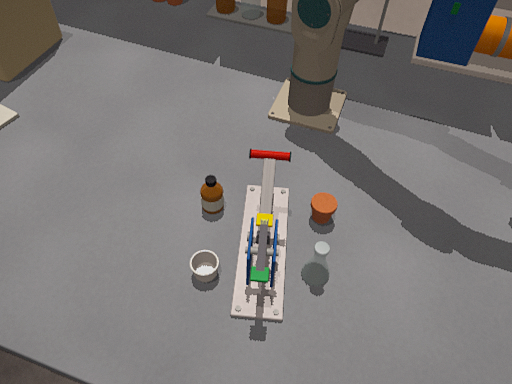

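View pics/top0.png

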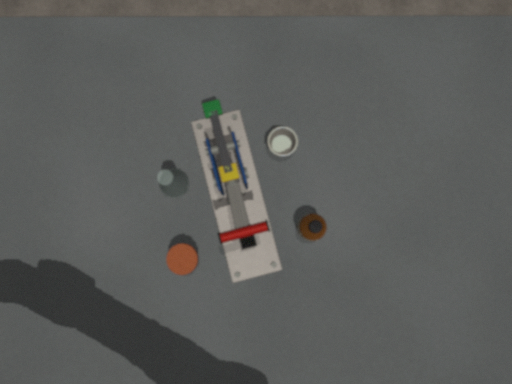

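The scene view shows the stand with the red crossbar (270,155) nearest the robot, yellow plate (264,219), green plate (260,274). The bottle (212,195) and cup (205,266) are on one side, the pot (323,208) and flask (318,262) on the other. In the top view green is at (213,107), yellow (229,172) and red (245,232).

```bash
cat > h.py <<'E'
from cell import *
import cv2,numpy as np
def cent(im,col):
    h=cv2.cvtColor(im,cv2.COLOR_RGB2HSV)
    lo,hi={'green':((45,120,50),(80,255,255)),'yellow':((22,150,100),(33,255,255)),'red':((0,220,90),(4,255,255))}[col]
    m=cv2.inRange(h,lo,hi)
    n,l,st,c=cv2.connectedComponentsWithStats(m)
    k=1+np.argmax([st[i,4] if 80<st[i,0]<400 and 50<st[i,1]<350 else 0 for i in range(1,n)])
    return c[k],st[k]
def ray(cal,p):
    T=cal["world_from_camera"];d=T[:3,:3]@np.array([(p[0]-cal["cx"])/cal["fx"],(p[1]-cal["cy"])/cal["fy"],1])
    return T[:3,3],d/np.linalg.norm(d)
def plane(cal,p,z):
    o,d=ray(cal,p);return o+d*(z-o[2])/d[2]
def tri(a,b):
    (o1,d1),(o2,d2)=a,b
    t=np.linalg.lstsq(np.c_[d1,-d2],o2-o1,rcond=None)[0]
    p,q=o1+t[0]*d1,o2+t[1]*d2;return (p+q)/2,np.linalg.norm(p-q)
E
python3 - <<'E'
from h import *
I={n:cv2.imread(f"pics/{n}0.png")[:,:,::-1].copy() for n in("scene","top")}
C={n:calibration(n) for n in I}
P={}
for c in('green','yellow','red'):
    r={n:cent(I[n],c) for n in I}
    for n in r: print(c,n,r[n][0].round(1),r[n][1])
    p,e=tri(*[ray(C[n],r[n][0]) for n in r]);P[c]=p
    print('tri',p.round(1),e.round(1),'top plane155',plane(C['top'],r['top'][0],155).round(1),'scene155',plane(C['scene'],r['scene'][0],155).round(1))
# base corner screws top view
q=[plane(C['top'],p,12) for p in((199,126),(235,117),(238,274),(273,264))]
print(np.round(q,1)); u=(q[2]+q[3]-q[0]-q[1]);print('yaw',np.arctan2(u[1],u[0]),'ctr',np.mean(q,0))
for n,p,z in(('bottle',(315,227),105),('flask',(165,177),112),('pot',(182,259),60),('cup',(283,141),45)):print(n,plane(C['top'],p,z).round())
E
```

```text
green scene [259.2 274.6] [250 266  19  16 226]
green top [211.4 107. ] [203 100  19  17 197]
tri [697.7  76.3 157. ] 0.5 top plane155 [698.2  76.8 155. ] scene155 [696.7  75.8 155. ]
yellow scene [264.2 218.3] [256 213  17  14 149]
yellow top [228.5 173.4] [219 164  20  18 200]
tri [572.4  43.6 156.5] 1.0 top plane155 [572.5  44.2 155. ] scene155 [571.5  42.9 155. ]
red scene [269.9 154.6] [251 150  39  10 222]
red top [227. 234.] [226 233   3   3   3]
tri [464.4  29.3 233.5] 27.1 top plane155 [460.6  46.6 155. ] scene155 [394.5  -3.7 155. ]
[[695.5 116.5  12. ]
 [715.3  38.3  12. ]
 [377.1  31.3  12. ]
 [398.  -42.8  12. ]]
yaw -2.885676991472492 ctr [546.47344918  35.80085075  12.        ]
bottle [ 474. -121.  105.]
flask [571. 170. 112.]
pot [411. 143.  60.]
cup [655. -64.  45.]
```

Call:
{"op": "apply_moves", "data": {"targets": [[0,-0.2,0,0,-0.94,0],[0,-0.2,0,0,-0.94,0],[0,-0.2,0,0,-0.94,0],[0,-0.2,0,0,-0.93,0],[0,0,0,0,0,0]], "jaw": -1}}

```text
clock: 0.72
eef_pos: [172.1, 627.0, 263.5]
tool_rot: [-1.57, 0.0, 0.254]
force: [0.4, -0.5, -0.3]
width: 0.1
```

```bash
cat >> h.py <<'E'
from scipy.spatial.transform import Rotation as R
G=np.array([697.5,76.5,156.]);Y=np.array([572.3,43.8,156.]);U=np.array([-.9675,-.2527,0])
def to(p):
    s=read_state();r=R.from_euler('xyz',s['tool_rot'])
    d=r.inv().apply(np.array(p)-s['eef_pos'])/40
    print(round(s['clock'],2),s['eef_pos'].round(1),s['tool_rot'].round(3),'F',s['force'].round(1),'w',round(s['width'],1),'units',d.round(2),'q',s['qpos'].round(2))
E
python3 -c "
from h import *
to(G+[0,0,80])"
```

```text
0.72 [172.1 627.  263.5] [-1.57   0.     0.254] F [ 0.4 -0.5 -0.3] w 0.1 units [  9.25   0.68 -16.62] q [-1.28  0.6  -0.1   1.48  0.07  1.07  0.42]
```

Call:
{"op": "apply_moves", "data": {"targets": [[0.3,0,-0.5,0,0,0],[0.46,0,-0.83,0,0,0],[0.46,0,-0.83,0,0,0],[0.46,0,-0.83,0,0,0],[0.46,0,-0.83,0,0,0],[0.46,0,-0.83,0,0,0],[0.46,0,-0.83,0,0,0],[0.46,0,-0.83,0,0,0],[0.46,0,-0.83,0,0,0],[0.46,0,-0.83,0,0,0],[0.46,0,-0.83,0,0,0],[0.46,0,-0.83,0,0,0]]}}

```text
clock: 2.22
eef_pos: [477.8, 305.1, 262.9]
tool_rot: [-1.572, 0.001, 0.252]
force: [0.9, 1.1, 0.6]
width: 0.2
```

Call:
{"op": "apply_moves", "data": {"targets": [[0.46,0,-0.83,0,0,0],[0.46,0,-0.83,0,0,0],[0.46,0,-0.83,0,0,0],[0.46,0,-0.83,0,0,0],[0.46,0,-0.83,0,0,0],[0.46,0,-0.83,0,0,0],[0.46,0.1,-0.83,0,0,0],[0.35,0.2,-0.7,0,0,0],[0.2,0.2,-0.5,0,0,0],[0,0,0,0,0,0]]}}

```text
clock: 3.48
eef_pos: [693.2, 72.2, 241.8]
tool_rot: [-1.572, 0.003, 0.252]
force: [0.2, 0.7, -1.1]
width: -0.0
```

```bash
python3 -c "
from h import *
to(G)
a=get_image('scene');cv2.imwrite('pics/s1.png',cv2.resize(a[100:340,130:400,::-1],None,fx=2.2,fy=2.2))"
```

```text
3.48 [693.2  72.2 241.8] [-1.572  0.003  0.252] F [ 0.2  0.7 -1.1] w -0.0 units [0.14 2.14 0.08] q [-0.12  0.69 -0.05  1.35  0.03  1.1   1.65]
```

View pics/s1.png

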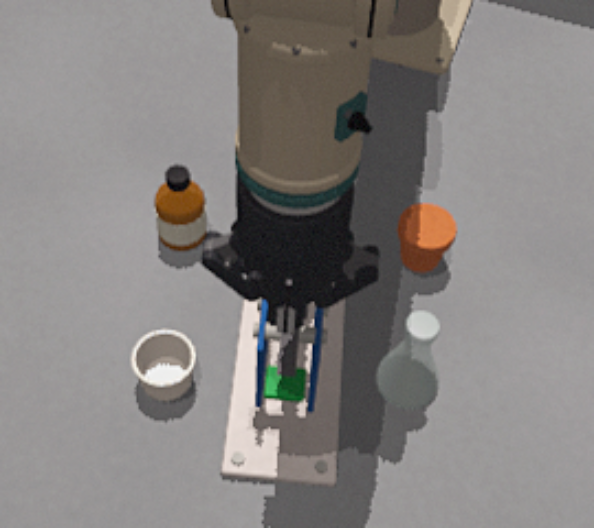

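The tool hangs directly above the green plate (crop 285,383), and nothing is in contact.

Call:
{"op": "apply_moves", "data": {"targets": [[0.14,0.3,0.08,0,0,0],[0,0.4,0,0,0,0],[0,0.4,0,0,0,0],[0,0.4,0,0,0,0],[0,0.2,0,0,0,0],[0,0.1,0,0,0,0],[0,0.05,0,0,0,0],[0,0.05,0,0,0,0],[0,0.05,0,0,0,0],[0,0.05,0,0,0,0]]}}

```text
clock: 4.78
eef_pos: [698.4, 79.9, 163.4]
tool_rot: [-1.571, -0.0, 0.256]
force: [0.0, -1.1, 0.7]
width: -0.2
```

Call:
{"op": "apply_moves", "data": {"targets": [[0,0.05,0,0,0,0],[0,0.05,0,0,0,0],[0,0.05,0,0,0,0],[0,0.05,0,0,0,0],[0,0.05,0,0,0,0],[0,0.05,0,0,0,0],[0,0.05,0,0,0,0],[0,0.05,0,0,0,0]]}}

```text
clock: 5.78
eef_pos: [698.6, 79.9, 147.4]
tool_rot: [-1.571, -0.001, 0.256]
force: [1.9, -0.0, 1.2]
width: 0.3
```

```bash
python3 -c "
from h import *
to(G-[0,0,21])"
```

```text
5.78 [698.6  79.9 147.4] [-1.571e+00 -1.000e-03  2.560e-01] F [ 1.9 -0.   1.2] w 0.3 units [-0.05  0.31 -0.08] q [-0.13  0.79 -0.05  1.43  0.04  0.92  1.64]
```

Call:
{"op": "apply_moves", "data": {"targets": [[0,0.05,0,0,0,0],[0,0.05,0,0,0,0],[0,0.05,0,0,0,0],[0,0.05,0,0,0,0],[0,0.05,0,0,0,0],[0,0.05,0,0,0,0]]}}

```text
clock: 6.52
eef_pos: [698.6, 79.9, 135.6]
tool_rot: [-1.571, -0.001, 0.256]
force: [0.7, 0.2, 9.1]
width: 0.2
```

Call:
{"op": "apply_moves", "data": {"targets": [[0,0.04,0,0,0,0],[0,0,0,0,0,0]]}}

```text
clock: 6.78
eef_pos: [698.7, 79.9, 135.4]
tool_rot: [-1.571, -0.001, 0.256]
force: [-0.5, 0.6, 10.2]
width: 0.1
```

Call:
{"op": "apply_moves", "data": {"targets": [[0,-0.1,0,0,0,0],[0,-0.3,0,0,0,0],[0,-0.6,0,0,0,0],[0,-0.8,0,0,0,0],[0,-0.9,0,0,0,0],[0,-0.6,0,0,0,0],[0,-0.2,0,0,0,0],[0,0,0,0,0,0]]}}

```text
clock: 7.78
eef_pos: [698.0, 79.7, 273.5]
tool_rot: [-1.571, 0.001, 0.256]
force: [-0.2, -0.0, 0.1]
width: 0.4
```

```bash
python3 -c "
from h import *
a=get_image('scene');t=get_image('top');cv2.imwrite('pics/s2.png',np.hstack([cv2.resize(a[100:340,130:330,::-1],None,fx=2,fy=2),cv2.resize(t[70:310,150:350,::-1],None,fx=2,fy=2)]))
C=calibration('scene')
c,st=cent(a,'green');print('green z',c,st,[ (z,plane(C,c,z).round(1)) for z in (135,156)])
to(Y+U*115+[0,0,95])"
```

```text
green z [258.30962343 283.29707113] [250 275  18  17 239] [(135, array([704. ,  77.4, 135. ])), (156, array([714.4,  80.3, 156. ]))]
7.88 [697.4  79.7 272.2] [-1.57   0.003  0.256] F [ 0.4 -0.3 -0.4] w 0.2 units [-6.13  0.55 -0.08] q [-0.13  0.68 -0.05  1.29  0.03  1.17  1.65]
```

View pics/s2.png

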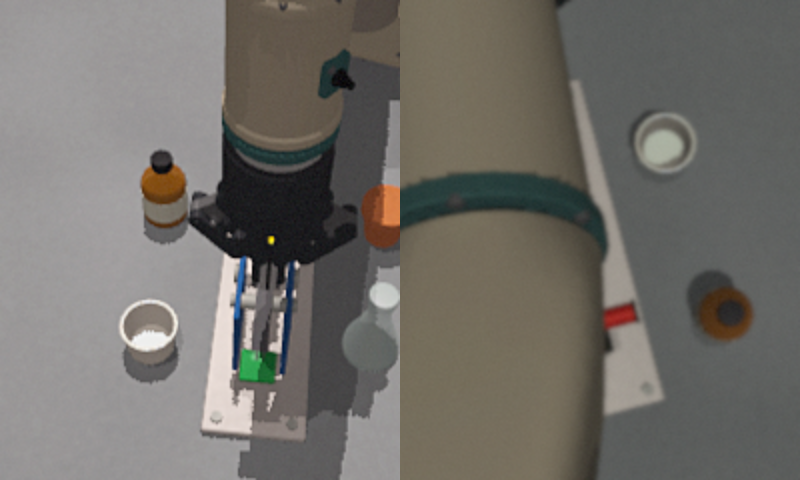

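Green has sunk to about z 135 (crop 258,366), so the hook is free. The arm is still raised, with the red bar visible at (620,315) in the right half.

Call:
{"op": "apply_moves", "data": {"targets": [[-0.4,0,-0.08,0,0,0],[-0.8,0,0,0,0,0],[-0.9,0,0,0,0,0],[-0.9,0,0,0,0,0],[-0.9,0,0,0,0,0],[-0.9,0,0,0,0,0],[-0.8,0,0,0,0,0],[-0.4,0,0,0,0,0],[-0.12,0,0,0,0,0],[0,0,0,0,0,0]]}}

```text
clock: 9.12
eef_pos: [463.1, 15.0, 273.7]
tool_rot: [-1.571, -0.001, 0.256]
force: [0.3, -0.5, -0.3]
width: -0.1
```

```bash
python3 -c "
from h import *
a=get_image('scene');cv2.imwrite('pics/s3.png',cv2.resize(a[60:310,130:400,::-1],None,fx=2.2,fy=2.2))
to(Y+U*115+[0,0,72])"
```

```text
9.18 [463.3  15.1 273.6] [-1.571e+00 -1.000e-03  2.560e-01] F [ 0.3 -0.3 -0.3] w -0.2 units [-0.06  1.14  0.  ] q [-0.05  0.31 -0.06  1.96  0.02  0.87  1.71]
```

View pics/s3.png

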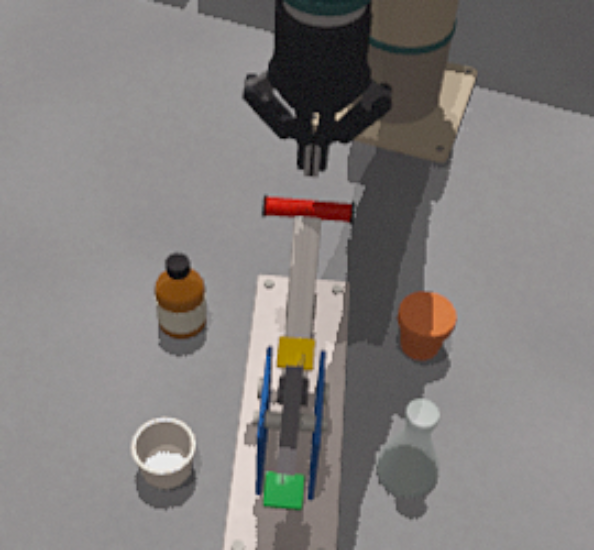

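The tool (312,170) is over the red bar (308,208), and the pawl is tilted free. I'm descending slowly.

Call:
{"op": "apply_moves", "data": {"targets": [[-0.06,0.3,0,0,0,0],[0,0.3,0,0,0,0],[0,0.1,0,0,0,0],[0,0.08,0,0,0,0],[0,0.08,0,0,0,0],[0,0.08,0,0,0,0],[0,0.08,0,0,0,0],[0,0.08,0,0,0,0],[-0.03,0.08,0,0,0,0],[-0.03,0.08,0,0,0,0],[-0.03,0.08,0,0,0,0]]}}

```text
clock: 10.55
eef_pos: [449.3, 11.2, 220.6]
tool_rot: [-1.57, 0.014, 0.255]
force: [-10.5, -2.6, 16.6]
width: -0.1
```

```bash
cat >> h.py <<'E'
def st():
    s=read_state();p=s['eef_pos']-Y
    z=s['eef_pos'][2]-9
    print('stand x',round(float(p@U),1),'lat',round(float(p@[-U[1],U[0],0]),1),'tip z-9',round(float(z),1),'arm elev if touching',round(float(np.arcsin((z-85)/180)),3),'bar x',round(float(180*np.cos(np.arcsin((z-85)/180))),1),'F',s['force'].round(1),'t',round(s['clock'],1))
E
python3 -c "
from h import *
st()"
```

```text
stand x 127.3 lat 0.4 tip z-9 211.6 arm elev if touching 0.78 bar x 128.0 F [-10.5  -2.6  16.6] t 10.6
```

Call:
{"op": "apply_moves", "data": {"targets": [[-0.13,0.1,0,0,0,0],[-0.12,0.12,0,0,0,0],[-0.11,0.12,0,0,0,0],[-0.1,0.12,0,0,0,0],[-0.09,0.12,0,0,0,0],[-0.08,0.12,0,0,0,0]]}}

```text
clock: 11.3
eef_pos: [429.6, 6.0, 192.2]
tool_rot: [-1.571, 0.005, 0.255]
force: [-5.3, -1.2, 10.9]
width: -0.1
```

```bash
python3 -c "
from h import *
st()"
```

```text
stand x 147.6 lat 0.5 tip z-9 183.2 arm elev if touching 0.577 bar x 150.8 F [-5.3 -1.2 10.9] t 11.3
```

Call:
{"op": "apply_moves", "data": {"targets": [[-0.08,0.14,0,0,0,0],[-0.08,0.14,0,0,0,0],[-0.07,0.14,0,0,0,0],[-0.06,0.14,0,0,0,0],[-0.06,0.14,0,0,0,0],[-0.05,0.14,0,0,0,0],[-0.05,0.14,0,0,0,0],[-0.05,0.14,0,0,0,0]]}}

```text
clock: 12.3
eef_pos: [410.8, 1.3, 147.2]
tool_rot: [-1.571, 0.004, 0.255]
force: [-3.4, -1.2, 6.7]
width: 0.1
```

```bash
python3 -c "
from h import *
st()"
```

```text
stand x 167.0 lat 0.3 tip z-9 138.2 arm elev if touching 0.3 bar x 172.0 F [-3.4 -1.2  6.7] t 12.3
```

Call:
{"op": "apply_moves", "data": {"targets": [[-0.03,0.15,0,0,0,0],[-0.03,0.15,0,0,0,0],[-0.03,0.15,0,0,0,0],[-0.02,0.15,0,0,0,0],[-0.02,0.15,0,0,0,0],[-0.01,0.15,0,0,0,0],[0,0.15,0,0,0,0],[0,0.15,0,0,0,0]]}}

```text
clock: 13.3
eef_pos: [406.3, 0.1, 99.1]
tool_rot: [-1.571, 0.002, 0.255]
force: [-3.8, -0.5, 4.8]
width: 0.0
```

```bash
python3 -c "
from h import *
st();to(Y)"
```

```text
stand x 171.7 lat 0.3 tip z-9 90.1 arm elev if touching 0.028 bar x 179.9 F [-3.8 -0.5  4.8] t 13.3
13.3 [4.063e+02 1.000e-01 9.910e+01] [-1.571  0.002  0.255] F [-3.8 -0.5  4.8] w 0.0 units [ 4.29 -1.43  0.01] q [-0.04  0.55 -0.04  2.29  0.06  0.31  1.69]
```

Joint 6 is close to its lower limit, so I'll tilt the tool slightly with the tip towards the robot while pushing the rest of the way.

Call:
{"op": "apply_moves", "data": {"targets": [[0,0.04,0,0,0,0.4],[0,0.04,0,0,0,0.4],[0.01,0.05,0,0,0,0.4],[0.01,0.05,0,0,0,0.4]]}}

```text
clock: 13.8
eef_pos: [407.4, 0.4, 92.1]
tool_rot: [-1.571, 0.225, 0.256]
force: [-2.5, -0.3, 4.8]
width: 0.0
```

```bash
python3 -c "
from h import *
st();to(Y)"
```

```text
stand x 170.5 lat 0.3 tip z-9 83.1 arm elev if touching -0.011 bar x 180.0 F [-2.5 -0.3  4.8] t 13.8
13.8 [4.074e+02 4.000e-01 9.210e+01] [-1.571  0.225  0.256] F [-2.5 -0.3  4.8] w 0.0 units [ 3.8  -2.51  0.01] q [-0.1   0.64 -0.01  2.1   0.07  0.62  1.67]
```

q6 is now 0.62, well clear of its limit. I'm pushing on to the rest.

Call:
{"op": "apply_moves", "data": {"targets": [[0.02,0.1,0,0,0,0],[0.02,0.1,0,0,0,0],[0.02,0.1,0,0,0,0],[0.02,0.08,0,0,0,0],[0.01,0.06,0,0,0,0]]}}

```text
clock: 14.42
eef_pos: [408.5, 0.7, 74.1]
tool_rot: [-1.571, 0.22, 0.256]
force: [2.5, 0.8, 5.8]
width: 0.3
```

Call:
{"op": "apply_moves", "data": {"targets": [[0.01,0.05,0,0,0,0],[0.01,0.05,0,0,0,0]]}}

```text
clock: 14.68
eef_pos: [408.4, 0.6, 71.7]
tool_rot: [-1.571, 0.221, 0.256]
force: [1.7, 2.3, 41.9]
width: 0.1
```

```bash
python3 -c "
from h import *
st();to(Y)"
```

```text
stand x 169.5 lat 0.4 tip z-9 62.7 arm elev if touching -0.124 bar x 178.6 F [ 1.7  2.3 41.9] t 14.7
14.68 [408.4   0.6  71.7] [-1.571  0.221  0.256] F [ 1.7  2.3 41.9] w 0.1 units [ 3.67 -2.98  0.01] q [-0.1   0.68 -0.01  2.11  0.07  0.57  1.66]
```

The 42 N reaction at z 71.7 shows the arm is on its rest. I'm retracting and untilting.

Call:
{"op": "apply_moves", "data": {"targets": [[-0.02,-0.1,0,0,0,0],[-0.07,-0.3,0,0,0,0],[-0.1,-0.5,0,0,0,0],[-0.1,-0.8,0,0,0,-0.4],[-0.1,-0.8,0,0,0,-0.4],[0,-0.8,0,0,0,-0.4],[0,-0.6,0,0,0,-0.38],[0,-0.3,0,0,0,0],[0,0,0,0,0,0]]}}

```text
clock: 15.8
eef_pos: [417.1, 2.9, 239.3]
tool_rot: [-1.571, 0.002, 0.256]
force: [-0.9, 0.2, -1.4]
width: -0.0
```

```bash
python3 -c "
from h import *
to(Y+[0,0,80])
a=get_image('scene');cv2.imwrite('pics/s4.png',cv2.resize(a[60:310,130:400,::-1],None,fx=2.2,fy=2.2))
C=calibration('scene');c,s=cent(a,'yellow');print(c,s,plane(C,c,170).round(1),plane(C,c,156).round(1))"
```

```text
15.8 [417.1   2.9 239.3] [-1.571  0.002  0.256] F [-0.9  0.2 -1.4] w -0.0 units [4.01 0.07 0.01] q [-0.04  0.29 -0.04  2.11  0.02  0.74  1.73]
[263.84878049 219.83902439] [256 213  17  15 205] [585.8  46.3 170. ] [576.1  43.6 156. ]
```

View pics/s4.png

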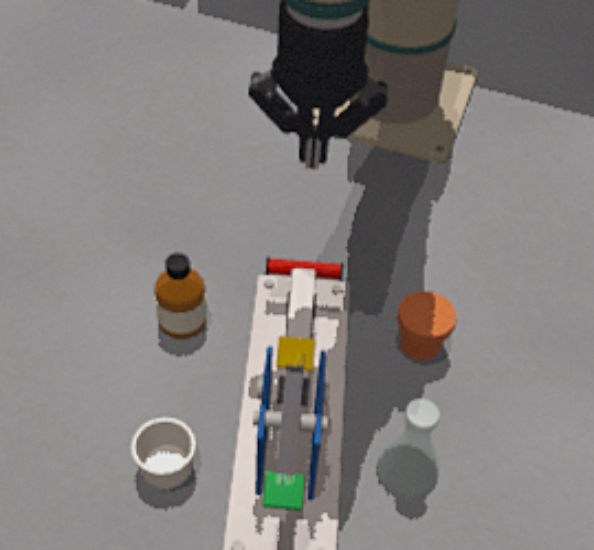

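The arm lies on its rest (red bar at 305,268). The pawl is still free, with yellow at (296,352), about z 169. Bystanders haven't moved. Next is the yellow plate.

Call:
{"op": "apply_moves", "data": {"targets": [[0.4,0,0,0,0,0],[0.8,0,0,0,0,0],[0.9,0,0,0,0,0],[0.9,0,0,0,0,0],[0.7,0,0,0,0,0],[0.4,0.2,0,0,0,0],[0.06,0.4,0,0,0,0],[0,0.3,0,0,0,0],[0,0.2,0,0,0,0],[0,0.1,0,0,0,0],[0,0.05,0,0,0,0]]}}

```text
clock: 17.23
eef_pos: [577.5, 44.8, 188.5]
tool_rot: [-1.571, 0.003, 0.256]
force: [-0.1, -0.5, 0.3]
width: -0.2
```

```bash
python3 -c "
from h import *
st();to(Y)"
```

```text
stand x -5.3 lat 0.3 tip z-9 179.5 arm elev if touching 0.553 bar x 153.2 F [-0.1 -0.5  0.3] t 17.2
17.23 [577.5  44.8 188.5] [-1.571  0.003  0.256] F [-0.1 -0.5  0.3] w -0.2 units [-0.13  0.81  0.01] q [-0.1   0.58 -0.04  1.76  0.03  0.8   1.67]
```

Call:
{"op": "apply_moves", "data": {"targets": [[0,0.08,0,0,0,0],[0,0.06,0,0,0,0],[0,0.05,0,0,0,0],[0,0.05,0,0,0,0],[0,0.05,0,0,0,0],[0,0.05,0,0,0,0],[-0.02,0.05,0,0,0,0],[-0.02,0.05,0,0,0,0],[-0.02,0.05,0,0,0,0],[-0.02,0.05,0,0,0,0],[-0.02,0.05,0,0,0,0]]}}

```text
clock: 18.6
eef_pos: [573.9, 43.9, 164.7]
tool_rot: [-1.571, 0.002, 0.256]
force: [-1.5, 0.3, 1.8]
width: -0.0
```

Call:
{"op": "apply_moves", "data": {"targets": [[-0.02,0.05,0,0,0,0],[-0.02,0.05,0,0,0,0],[-0.02,0.05,0,0,0,0]]}}

```text
clock: 18.98
eef_pos: [571.3, 43.3, 158.6]
tool_rot: [-1.571, 0.003, 0.256]
force: [-1.5, -0.1, 1.7]
width: 0.1
```

Call:
{"op": "apply_moves", "data": {"targets": [[0,0.05,0,0,0,0],[0,0.05,0,0,0,0]]}}

```text
clock: 19.23
eef_pos: [571.2, 43.2, 154.8]
tool_rot: [-1.571, 0.003, 0.256]
force: [-3.4, -1.0, 11.7]
width: 0.0
```

Call:
{"op": "apply_moves", "data": {"targets": [[0,0.04,0,0,0,0],[0,0,0,0,0,0],[0,0,0,0,0,0]]}}

```text
clock: 19.6
eef_pos: [571.1, 43.2, 154.6]
tool_rot: [-1.571, 0.003, 0.256]
force: [-5.6, -0.2, 13.2]
width: 0.1
```

Call:
{"op": "apply_moves", "data": {"targets": [[0,-0.1,0,0,0,0],[0,-0.3,0,0,0,0],[0,-0.6,0,0,0,0],[0,-0.8,0,0,0,0],[-0.7,-0.4,0,0,0,0],[-0.9,0,0,0,0,0],[-0.9,0,0,0,0,0],[-0.8,0,0,0,0,0],[-0.4,0,0,0,0,0],[0,0,0,0,0,0],[0,0,0,0,0,0]]}}

```text
clock: 20.98
eef_pos: [430.0, 6.3, 241.9]
tool_rot: [-1.571, 0.001, 0.256]
force: [0.2, -0.5, 0.3]
width: -0.2
```

```bash
python3 -c "
from h import *
to(Y)
a=get_image('scene');cv2.imwrite('pics/s5.png',cv2.resize(a[60:310,130:400,::-1],None,fx=2.2,fy=2.2))
C=calibration('scene')
for k in('yellow','green'): c,s=cent(a,k);print(k,c,s,plane(C,c,156).round(1))"
```

```text
20.98 [430.    6.3 241.9] [-1.571e+00  1.000e-03  2.560e-01] F [ 0.2 -0.5  0.3] w -0.2 units [3.68 2.14 0.01] q [-0.05  0.3  -0.04  2.08  0.02  0.76  1.72]
yellow [264.05232558 219.22093023] [256 214  17  13 172] [574.5  43.5 156. ]
green [259.11111111 274.64444444] [250 266  19  16 225] [697.3  75.8 156. ]
```

View pics/s5.png

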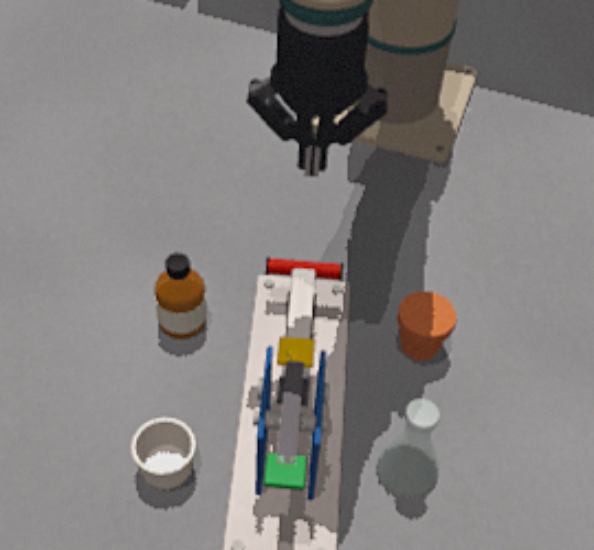

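The green plate is back at its starting pixel (259.1,274.6 against 259.2,274.6), so the pawl is engaged. The arm is parked, the bystanders are in place and the robot is clear.

```bash
python3 -c "
from cell import *
print(finish_job())"
```

```text
the job is handed in; nothing more can be done
None
```

The support arm is parked on its black rest with the pawl re-engaged, and I handed the job in at about 21 s of the 58 s allowed. The hand-in reports no verdict, so what follows rests on my own checks.

- **Freeing the pawl:** I pressed the green plate down to its stop, at z about 135 mm with a 10 N reaction.
- **Parking the arm:** I pushed the crossbar down its arc until it met the rest, with the fingertips at z 72 mm and a 42 N reaction. For the last 25 mm or so I tilted the tool 13° to keep joint 6 away from its limit, so part of that push may have been on the arm just inside the bar.
- **Re-engaging the pawl:** I pressed the yellow plate to its stop, at z about 155 mm with a 13 N reaction, then backed the robot away.

**Last checks:**
- In the final picture the green plate is back within 0.1 pixel of where it started. The yellow plate's centre measured about 1 pixel off; I put this down to shading and did not check further.
- The crossbar is on the rest, and by eye the bottle, flask, pot and cup stand where they were.
- The wrist force read about zero, so the robot was touching nothing.

No check failed. During the first push the crossbar dragged the fingers about 8 mm sideways, with a force of about 20 N. After that I followed its arc more closely.

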